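Draw a cartridge out of a deep well with a sprung T-key

ROBOT

A 7-joint arm with a two-finger parallel gripper is mounted at the origin on a cart in front of the work surface, level with it; the furniture and walls round the work are solid. World frame = base frame: x ahead of the robot, y to its left, z up, the work surface at z = 0. Lengths are in m, angles in rad, forces in N, time in s.
With the tool pointing down it reaches from about 0.4 to 0.875 m from the base axis. Payload 6.5 kg.
Tool frame: the origin (TCP) lies at the very end of the fingers, on their centre line; the grasp point (between the pads) lies grasp_offset behind it (grasp_offset is the distance from the TCP to the grasp point, in m); z points along the fingers, y is the line along which they close (so a half turn about z gives the same grasp; the last joint's range is limited). The gripper opens to 85 mm and grips with 20 to 120 N. Pads are 22 mm wide; open, the fingers measure 114 mm over their backs; the gripper's body (76 mm by 85 mm) begins 54 mm behind the grasp point. The pads swing forward as they close: fully open they stand 13 mm farther back than shut.
Start: joints at [1.084, 0.536, -0.004, 1.538, 0.003, 1.067, -0.071], TCP at [0.266, -0.593, 0.231] pointing down, gripper open.
Joint ranges: [-2.7, 2.7], [-0.37, 2.16], [-1.27, 1.26], [0.24, 2.4], [-1.31, 4.45], [0.19, 1.91], [-2.76, 2.76]. Speed limits (rad/s): [2.39, 2.39, 3.14, 3.14, 3.14, 3.14, 3.14].

INTERFACE

Orientations are given as a 3x3 rotation matrix whose columns are the frame's x, y, z axes.
In Python, from cell import sense, snapshot, camera_params, finish_job, masks_of, grasp_offset gives the robot as it stands. The module is installed in compiled form; this text tells all that it offers.
- The arm moves only by the tool move_arm, never from a script. Its argument "rows" is one flat list of numbers, 6 for each row, row after row: the shift along the tool's x, y, z in units of 25 mm (1.0 is 25 mm), then the turn, a rotation vector about the tool's x, y, z in degrees. A call has exactly 10 rows; each row shifts and turns the commanded pose from where the row before left it, along the tool's axes as they then stand; what a row does not reach is not made up. A row lasts 1/10 s, in which the tool goes at most 50 mm and 8.59 degrees, less where a joint would pass 70% of its speed; a pose out of reach is approached as far as the arm can. A call is refused whole if a number of a shift passes 1 or a number of a turn 8.59, either way. A call with a gripper value outside its range is refused whole. "jaw" is the closure, from 0 (fully open) to 1 (shut), set as the call begins (left out, the last holds). The fingers move at their own pace and stop on an object; "newtons" is the grip in N (left out, the last holds). Time passes only in rows, so rows that do not move let the fingers close, or fill a call up. It gives the time, the measured TCP pose, the force, the opening and the grip force at its end, in the units of the state.
- sense(): the state, without advancing time (a new reading comes with each control period).
- snapshot(name): name is "scene" or "top" or "wrist"; returns the picture (384x512x3 uint8, red, green, blue); there is no depth.
- camera_params(name): a dict with "mtx" (3x3 intrinsics, pixels), "R" (3x3) and "t" (3): a world point X has camera coordinates R X + t; the wrist camera has in their place "hand_eye" (4x4, takes a point from camera to tool coordinates, whose origin is the TCP and whose axes are the flange's). Camera axes: x right, y down, z forward; pixel columns grow to the right and rows downward; lengths in m; the calibration is good to about 2 mm. The wrist camera is an equidistant fisheye: a pixel r from the principal point sees the ray r / f radians off the axis. A picture is of the moment at which its call begins: read the wrist's pose just before it. camera_params takes no time and is no camera call.
- finish_job(): hands the job in; it is judged then, once.
Trained networks look in the newest picture that a camera, given by its name, has taken for a name from the list of things; names that differ only in an ending like _2 or _b are one class to them, and where a whole thing is asked for, a point or a joint stands for the part that bears it (a point fixed in the world has none). Each returns a list of dicts, best first, with "conf" (0 to 1); they miss things now and then, are a little off and sometimes report something else, mostly with a low value. They report only what shows in the picture. A call takes as long as a camera call. They do not tell look-alikes from the thing itself.
- masks_of(label, camera): "mask" (384x512 bool, what is visible of it) and "at" ([column, row] in pixels, amid what is visible of it).
The state is a dict: "time_s": time; "joint_positions": joint angles; "qd": joint speeds; "joint_efforts": joint torques, N m; "eef_pos": TCP position; "orientation": TCP orientation; "contact_force": force on the tool from outside, world axes, zero at the start; "ft_torque": the same for the moment, N m; "gripper_width": finger opening in m; "gripper_force": force on a finger pad.
Only numpy, scipy, OpenCV 4.12 (cv2) and the standard library are available. Lean on these libraries where they do the work, as an engineer would, in place of code of your own. Each camera call takes 0.05 s, during which the arm holds its last target. There are 200 camera calls.

TASK

The slotted cartridge is down at the bottom of one of the two narrow wells. Take the lifting key from its stand, feel for the hidden slot with light pressure (do not force the clamped plate round), lock the key under it with a quarter turn, and draw the cartridge out with the key only, never touching it with the fingers or pressing hard. Set it fully home in the open receiving nest and let go, leaving the key standing in it; leave the plain cartridge in its well.

Things in the scene. Friction and masses are not known exactly. Their poses are not given: they have to be found in the camera images.
- well_block: Fixed grey block, 76 (x) x 136 (y) x 125 mm high on a thin bolted base, with two square vertical wells of 46 mm inside width, 70 mm apart along its y, open at the top; well floors 5 mm above the counter. Origin: centre of its underside; z up. It stands turned up to 0.3 rad.
- well_left (a point): Centre of the mouth of the well on the block's +y side, 125 mm above the counter; axes as the block.
- well_right (a point): Centre of the mouth of the well on the block's -y side, 125 mm above the counter; axes as the block.
- cartridge: Cartridge to be retrieved, loose at the bottom of either well: aluminium box 41 x 41 mm, 35 mm high, 0.2 to 0.4 kg, 2.5 mm free all round, square with the well. Origin: centre of its underside; z up. In its top sits a dark round slotted plate with a straight slot; below the plate is a cavity that reaches down to 16 mm above the underside.
- slot (a point): Centre of the upper face of the slotted plate, 35 mm above the cartridge's underside; axes as the cartridge, NOT the plate. Plate 33 mm across, 5 mm thick; slot 28 x 9 mm through its centre. The plate is clamped (0.6 N m to shift it) at a hidden angle about z: the slot's long axis lies anywhere within 0.7 rad either side of the cartridge's x.
- blank: Plain blanking cartridge in the other well: same 41 x 41 mm box, 34 mm high plus a small boss, closed top without slot. Origin: centre of its underside.
- key: Lifting key, 165 mm long, 0.14 kg, upright in its stand. Origin: tip of the stem at rest; z runs up the key. Sleeve 23 mm diameter from 45 mm above the tip, collar 34 mm diameter at 62 to 67 mm, sleeve 18 mm diameter to 117 mm, flat grip 115 to 165 mm. The stem is sprung: it slides up into the sleeve by at most 8 mm, starting at 2.5 N and reaching 6.5 N, then it is solid; it cannot turn.
- key_tip (a point): Underside of the T-bar at the end of the sprung stem; axes as the key. Bar 24 mm long (x), 6 wide, 6 high; round stem 6 mm. A 24 mm round shoulder, its underside 14 mm above the tip, lands on the slotted plate when the bar is right through (3 mm of play left). Then about a quarter turn (1.4 rad) either way locks the bar under the plate.
- key_grip (a point): Centre of the key's flat black grip, 140 mm above the tip at rest; grip 32 mm wide (x), 14 mm thick (y), 50 mm high; pinch the thickness. Axes as the key.
- key_stand: Fixed grey stand, 80 x 80 mm base and a 28 mm square upright socket, 42 mm outside, 75 mm high; the key's collar rests on its top, the tip hangs 13 mm above the counter. Lift the key 70 mm or more to clear it. Origin: centre of its underside.
- nest: Fixed grey receiving nest: one square pocket open at the top, 47 mm inside, floor 6 mm above the counter, walls to 26 mm and outward flared lips to about 33 mm, 90 x 90 mm base. Origin: centre of its underside; x, y along the pocket's sides. Any quarter-turn of the cartridge fits.
Not all that is in view belongs to the job. Leave any brown or white look-alike of the key alone.

How it is judged:
On the way, in this order (a step that is already met when the one before it is completed fails the run):
1. the key's bar is through the slot, under the slotted plate (z of key_tip in the frame of cartridge below 0.0262 m and horizontal distance between key_tip and cartridge below 0.008 m), for 0.1 s.
2. the cartridge hangs on the key, clear above the well (all of step 1 and height (world z) of cartridge above 0.128 m), for 0.2 s.
At the end, for the whole second after the job is handed in: Cartridge at rest, fully home in the nest: centre within 7 mm, less than 3 mm off the pocket floor, upright within 0.08 rad. Key at rest in it, bar still under the slotted plate, leaning under 0.35 rad. Plain cartridge still at the bottom of its well (all of step 1 and horizontal distance between cartridge and nest below 0.007 m and z of cartridge in the frame of nest below 0.009 m and angle between cartridge's own z axis and vertical below 0.08 rad and linear speed of cartridge below 0.02 m/s and angle between key's own z axis and vertical below 0.35 rad and linear speed of key below 0.03 m/s and horizontal distance between blank and well_block below 0.045 m and height (world z) of blank below 0.02 m); the robot touches nothing.
It fails at once if the key is pressed or pulled on the cartridge with more than 20 N (contact force between key and cartridge above 20 N).
It fails at once if the fingers touch the cartridge (contact force between the fingers and cartridge above 0.5 N).
It fails at once if the plain cartridge is lifted from the bottom of its well (height (world z) of blank above 0.03 m).
It also fails if it takes over 64 s, if anything falls off the work surface, if the arm or the gripper's body presses on something with over 40 N, if the wrist force passes 120 N, or if a joint passes its speed limit or range.

## Working session

There is one attempt and no reset: what is moved stays moved. The work goes in short steps, Python scripts to look and compute and a tool call to move; the robot and the scene stay as the last step left them, time stands still between calls to the robot, and variables do not carry over. Pictures are saved under pics/ and viewed, at most 10 in all, crops included, and the job is handed in when it is done.

Besides the shell and the picture viewer there is one more tool, called in YAML: its name, and indented under it one key for each argument. move_arm: Moves the arm, as the interface text tells. Its arguments: {"type":"object","properties":{"rows":{"type":"array"},"jaw":{"type":"number"},"newtons":{"type":"number"}},"required":["rows"]}

```bash
ls; mkdir -p pics; python3 - <<'E'
from cell import *
import cv2,numpy as np
s=sense();print(s['time_s'],s['eef_pos'],np.round(s['orientation'],3).tolist(),s['gripper_width'],grasp_offset)
ims={}
for c in ['scene','top','wrist']:
    ims[c]=snapshot(c)
    p=camera_params(c);print(c,{k:np.round(v,4).tolist() for k,v in p.items()})
    if c!='wrist':
        for l in ['well_block','key','key_stand','nest','cartridge','blank','key_grip']:
            for m in masks_of(l,c): print(c,l,round(m['conf'],2),np.round(m['at']),m['mask'].sum())
cv2.imwrite('pics/a.png',cv2.resize(np.vstack([ims['scene'],ims['top']])[:,:,::-1],None,fx=0.78,fy=0.78)) 
cv2.imwrite('pics/top.png',cv2.resize(ims['top'][:,:,::-1],(800,600)))
cv2.imwrite('pics/scene.png',cv2.resize(ims['scene'][:,:,::-1],(800,600)))
print(sense()['time_s'])
E
```

```text
pics
0.0 [ 0.26526954 -0.59269598  0.23037547] [[0.913, 0.409, -0.001], [0.409, -0.913, 0.002], [-0.0, -0.002, -1.0]] 0.08530026570173525 0.0187
scene {'mtx': [[375.9474, 0.0, 251.8929], [0.0, 375.9474, 197.9676], [0.0, 0.0, 1.0]], 'R': [[-0.7456, -0.6664, -0.0092], [-0.4423, 0.5051, -0.7411], [0.4985, -0.5485, -0.6713]], 't': [0.4162, 0.2788, 0.8829]}
scene well_block 0.77 [263. 200.] 2563
scene key 0.91 [190. 233.] 387
scene key 0.83 [180. 288.] 540
scene key 0.8 [210. 249.] 438
scene key_stand 0.82 [216. 282.] 857
scene nest 0.86 [313. 184.] 593
scene cartridge 0.49 [212. 252.] 452
scene key_grip 0.78 [214. 251.] 408
scene key_grip 0.73 [191. 235.] 350
scene key_grip 0.58 [178. 286.] 591
top {'mtx': [[459.0046, 0.0, 253.0815], [0.0, 459.0046, 192.8377], [0.0, 0.0, 1.0]], 'R': [[-0.0216, -0.9998, -0.0007], [-0.9961, 0.0216, -0.0859], [0.0859, -0.0011, -0.9963]], 't': [0.0678, 0.506, 1.3341]}
top well_block 0.64 [280. 187.] 1418
top well_block 0.4 [265. 188.] 168
top key 0.7 [178. 218.] 159
top key 0.62 [189. 180.] 165
top key 0.54 [140. 215.] 172
top key_stand 0.98 [187. 219.] 520
top nest 0.82 [341. 200.] 923
top cartridge 0.68 [265. 187.] 161
top blank 0.53 [281. 188.] 1489
top blank 0.52 [290. 189.] 162
top key_grip 0.61 [176. 216.] 122
top key_grip 0.5 [143. 216.] 182
top key_grip 0.48 [186. 177.] 173
wrist {'mtx': [[297.3186, 0.0, 251.7635], [0.0, 297.3186, 189.0326], [0.0, 0.0, 1.0]], 'hand_eye': [[0.0013, -0.9548, -0.2972, 0.0776], [1.0, 0.0011, 0.0009, -0.0008], [-0.0005, -0.2972, 0.9548, -0.1414], [0.0, 0.0, 0.0, 1.0]]}
0.85
```

View pics/top.png

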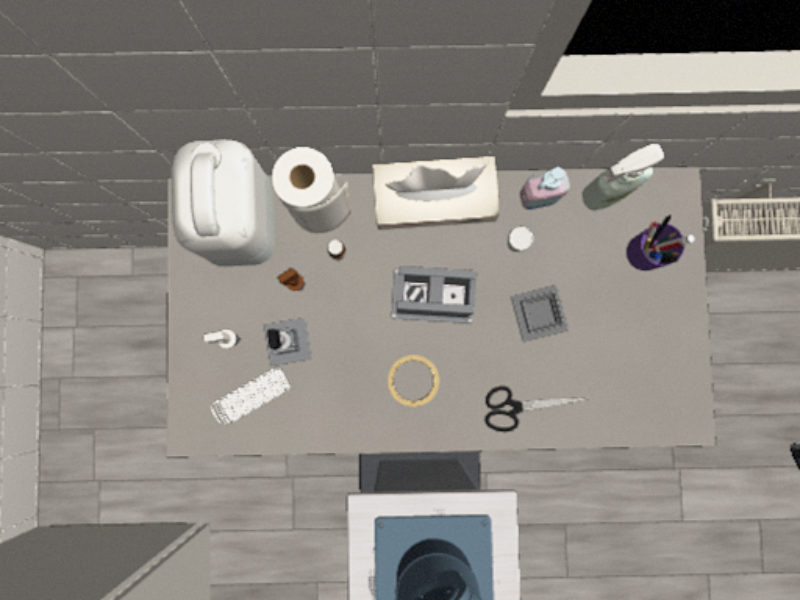

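View pics/scene.png

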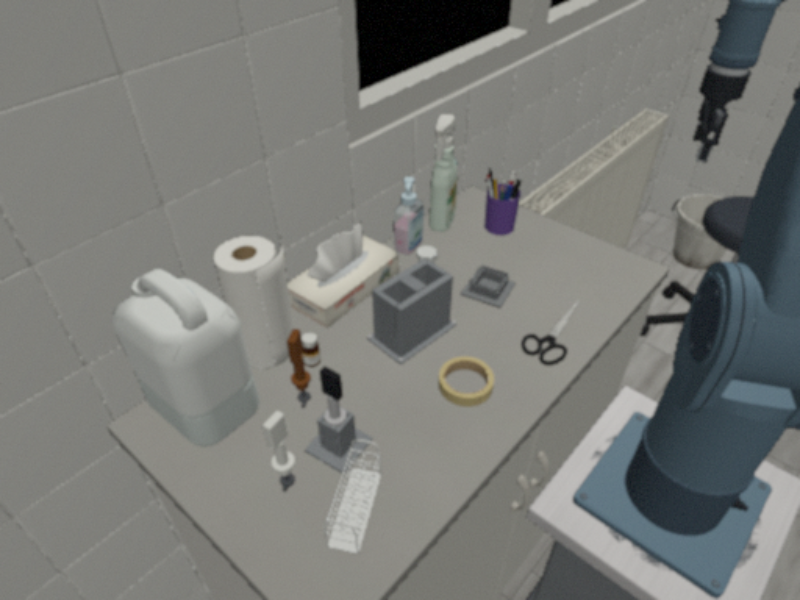

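The top view shows the block at (435,293) of 800x600. Its +y well holds the slotted plate, with a diagonal slot near (417,293), and its −y well holds the blank with the boss. The nest is at (540,313) and the stand with the black-gripped key at (285,340). The brown key at (290,280) and the white one at (222,340) are look-alikes. The scene view agrees.

```bash
cat > h.py <<'E'
from cell import *
import numpy as np, cv2
from scipy.optimize import least_squares
def ray(c,px,s=None):
    p=camera_params(c);K=p['mtx'];px=np.atleast_2d(np.asarray(px,float))
    a=(px-K[:2,2])/K[0,0]
    if c=='wrist':
        r=np.linalg.norm(a,axis=1,keepdims=True);d=np.hstack([a/np.maximum(r,1e-9)*np.sin(r),np.cos(r)])
        H=p['hand_eye'];R=np.array(s['orientation']);return R@H[:3,3]+np.array(s['eef_pos']),d@(R@H[:3,:3]).T
    d=np.hstack([a,np.ones((len(a),1))]);return -p['R'].T@p['t'],d@p['R']
def at(c,px,z,s=None):
    o,d=ray(c,px,s);return o+d*((z-o[2])/d[:,2:])
def proj(c,X,s=None):
    p=camera_params(c);K=p['mtx'];X=np.atleast_2d(X)
    if c=='wrist':
        H=p['hand_eye'];R=np.array(s['orientation'])
        q=((X-np.array(s['eef_pos']))@R-H[:3,3])@H[:3,:3]
        r=np.linalg.norm(q[:,:2],axis=1,keepdims=True);th=np.arctan2(r,q[:,2:]);u=q[:,:2]/np.maximum(r,1e-9)*th
    else:
        q=X@p['R'].T+p['t'];u=q[:,:2]/q[:,2:]
    return u*K[0,0]+K[:2,2]
def delta(target):
    "world shift to target in tool axes, 25mm units"
    s=sense();return np.round((np.asarray(target)-s['eef_pos'])@np.array(s['orientation'])/.025,2)
E
python3 - <<'E'
from h import *
f=1/1.5625
print('stand base',at('top',np.array([[265,323],[303,319],[311,360],[271,364]])*f,.005)[:,:2].round(3).tolist())
print('grip',at('top',np.array([[275,337]])*f,.178).round(3))
print('block top',at('top',np.array([[400,267],[476,270],[471,317],[394,313]])*f,.125)[:,:2].round(3).tolist())
print('nest base',at('top',np.array([[511,295],[558,286],[568,331],[522,341]])*f,.005)[:,:2].round(3).tolist())
print('fakes',at('top',np.array([[210,338],[285,275]])*f,.17).round(3))
print('towel',at('top',np.array([[303,175]])*f,.25).round(3))
E
```

```text
stand base [[0.473, 0.307], [0.479, 0.234], [0.4, 0.22], [0.394, 0.296]]
grip [[0.439 0.259 0.178]]
block top [[0.559, 0.048], [0.55, -0.085], [0.468, -0.074], [0.478, 0.06]]
nest base [[0.516, -0.165], [0.532, -0.255], [0.445, -0.271], [0.428, -0.183]]
fakes [[0.44  0.369 0.17 ]
 [0.543 0.243 0.17 ]]
towel [[0.693 0.2   0.25 ]]
```

move_arm:
  rows: [1, -0.8, -0.2, 0, 0, 0, 1, -0.8, -0.2, 0, 0, 0, 1, -0.8, -0.2, 0, 0, 0, 1, -0.8, -0.2, 0, 0, 0, 1, -0.8, -0.2, 0, 0, 0, 1, -0.8, -0.2, 0, 0, 0, 1, -0.8, -0.2, 0, 0, 0, 1, -0.8, -0.2, 0, 0, 0, 1, -0.8, 0, 0, 0, 0, 0, -0.8, 0, 0, 0, 0]

```text
time_s: 1.85
eef_pos: [0.3923, -0.3159, 0.2717]
orientation: [[0.911, 0.413, 0.003], [0.413, -0.911, 0.0], [0.002, 0.001, -1.0]]
contact_force: [-0.9, 0.6, -0.3]
gripper_width: 0.0854
gripper_force: 0.0
```

move_arm:
  rows: [0.8, -0.85, 0, 0, 0, 0, 0.8, -0.85, 0, 0, 0, 0, 0.8, -0.85, 0, 0, 0, 0, 0.8, -0.85, 0, 0, 0, 0, 0.8, -0.85, 0, 0, 0, 0, 0.8, -0.85, 0, 0, 0, 0, 0.8, -0.85, 0, 0, 0, 0, 0.5, -0.8, 0, 0, 0, 0, 0, 0, 0, 0, 0, 0, 0, 0, 0, 0, 0, 0]

```text
time_s: 2.85
eef_pos: [0.4595, -0.1026, 0.2714]
orientation: [[0.912, 0.409, 0.0], [0.409, -0.912, -0.0], [-0.0, 0.0, -1.0]]
contact_force: [-0.5, -1.4, 0.4]
gripper_width: 0.0853
gripper_force: 0.0
```

```bash
python3 - <<'E'
from h import *
s=sense();im=snapshot('wrist');print(s['eef_pos'])
cv2.imwrite('pics/w1.png',cv2.resize(im[:,:,::-1],(800,600),interpolation=cv2.INTER_CUBIC));np.save('w1.npy',im)
import pickle;pickle.dump({k:s[k] for k in('eef_pos','orientation')},open('w1.pkl','wb'))
E
```

```text
[ 0.4594514  -0.10259189  0.27140898]
```

View pics/w1.png

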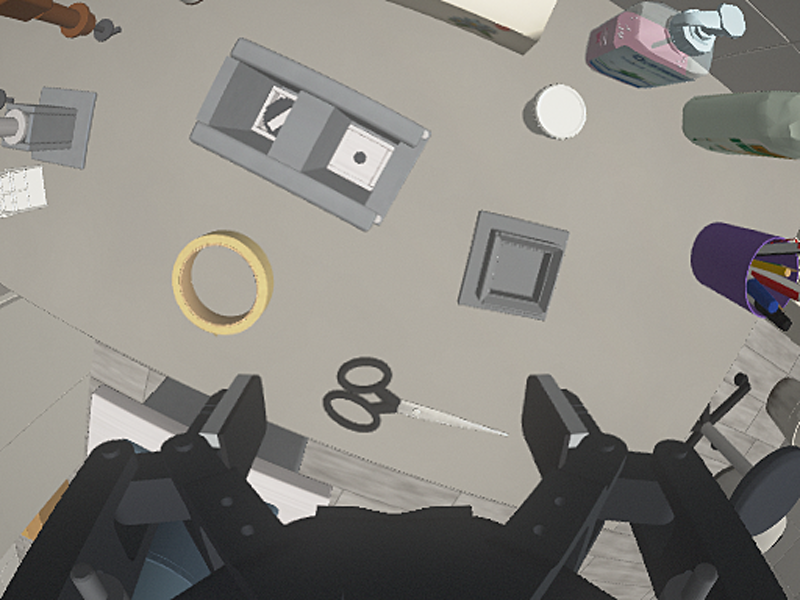

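The wrist view shows the block rim with corners near (239,38), (430,130), (372,230) and (192,122). The slotted plate is in the left well near (280,108), the blank is in the right well, and the nest base is at (513,265).

```bash
cat >> h.py <<'E'
def rect(c,px,z,s,lx,ly):
    "fit pose x,y,yaw of an lx by ly rectangle at height z to 4 corner pixels given as (+x+y),(+x-y),(-x-y),(-x+y)"
    C=np.array([[1,1],[1,-1],[-1,-1],[-1,1]])*[lx/2,ly/2]
    W=at(c,px,z,s)[:,:2]
    f=lambda p:(C@np.array([[np.cos(p[2]),np.sin(p[2])],[-np.sin(p[2]),np.cos(p[2])]])+p[:2]-W).ravel()
    r=least_squares(f,[*W.mean(0),0]);return r.x.round(4),(f(r.x)*1e3).round(1)
E
python3 - <<'E'
from h import *
import pickle;s=pickle.load(open('w1.pkl','rb'));f=1/1.5625
g=lambda *a:np.array(a)*f
print(rect('wrist',g((239,38),(430,130),(372,230),(192,122)),.125,s,.076,.136))
print('nest base',rect('wrist',g((480,210),(569,231),(545,320),(458,303)),.004,s,.09,.09))
print('slot plate ctr', at('wrist',g((277,110)),.04,s))
im=np.load('w1.npy')
for l in ['nest','well_block']:
    for m in masks_of(l,'wrist')[:1]:
        b=cv2.boxPoints(cv2.minAreaRect(np.argwhere(m['mask'])[:,::-1].astype(np.float32)));print(l,m['conf'],(b*1.5625).round(0).tolist())
print(delta([.43,.17,.271]))
E
```

```text
(array([ 0.5251, -0.0126, -0.1094]), array([ 7.1, -0.5,  1.9, -0.2, -1.9,  1.2, -7. , -0.5]))
nest base (array([ 0.4851, -0.2137,  0.2317]), array([ 0.2,  0.8,  0.7, -1. , -0. , -0.2, -0.9,  0.4]))
slot plate ctr [[0.52772942 0.03086591 0.04      ]]
nest 0.59 [[455.0, 302.0], [478.0, 209.0], [569.0, 231.0], [546.0, 324.0]]
well_block 0.68 [[182.0, 137.0], [239.0, 29.0], [433.0, 131.0], [376.0, 239.0]]
[ 3.390e+00 -1.048e+01  1.000e-02]
```

move_arm:
  rows: [0.35, -0.85, 0, 0, 0, 0, 0.35, -0.85, 0, 0, 0, 0, 0.35, -0.85, 0, 0, 0, 0, 0.35, -0.85, 0, 0, 0, 0, 0, 0, 0, 0, 0, 0, 0, 0, 0, 0, 0, 0, 0, 0, 0, 0, 0, 0, 0, 0, 0, 0, 0, 0, 0, 0, 0, 0, 0, 0, 0, 0, 0, 0, 0, 0]

```text
time_s: 4.0
eef_pos: [0.4567, -0.0111, 0.2713]
orientation: [[0.913, 0.408, -0.0], [0.408, -0.913, -0.0], [-0.0, 0.0, -1.0]]
contact_force: [-0.6, -0.4, 0.2]
gripper_width: 0.0853
gripper_force: 0.0
```

```bash
python3 - <<'E'
from h import *
import pickle
s=sense();im=snapshot('wrist');print(s['eef_pos'])
np.save('w2.npy',im);pickle.dump({k:s[k] for k in('eef_pos','orientation')},open('w2.pkl','wb'))
c=proj('wrist',[[.525,-.013,.125]],s)[0];print(c)
x0,y0=np.maximum(c.astype(int)-[100,75],0);print(x0,y0)
cv2.imwrite('pics/w2.png',cv2.resize(im[y0:y0+150,x0:x0+200,::-1],(800,600),interpolation=cv2.INTER_CUBIC))
# rows to key
print(delta([.40,.17,.271]))
E
```

```text
[ 0.45667138 -0.01107324  0.27125085]
[283.21811399 116.10219777]
183 41
[ 0.88 -7.53  0.01]
```

View pics/w2.png

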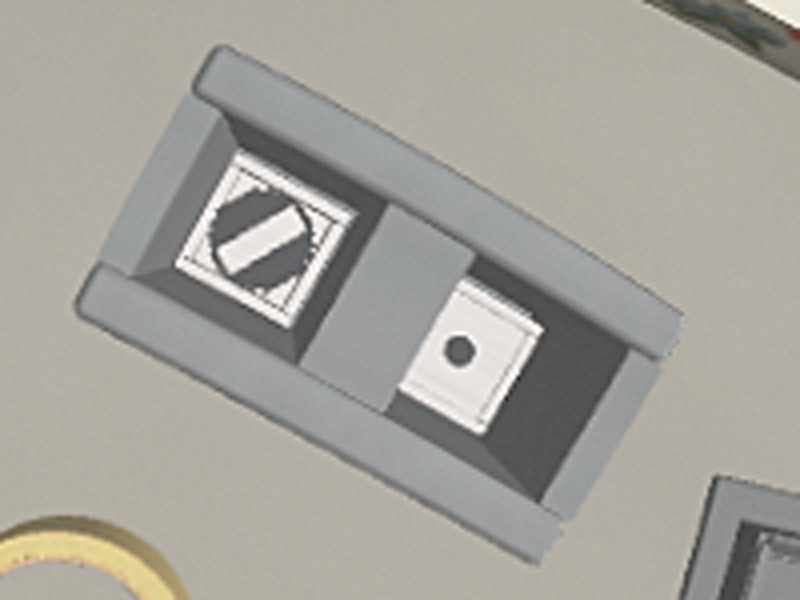

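The crop shows the slotted cartridge in the left well, with corners near (238,150), (358,213), (291,327) and (177,264). The dark plate is centred near (262,241) and its light slot runs diagonally from (228,270) to (300,215). The blank is in the right well.

```bash
python3 - <<'E'
from h import *
import pickle;s=pickle.load(open('w2.pkl','rb'));im=np.load('w2.npy')
g=lambda *a:np.array(a)/4+[183,41]-.375
print('block',rect('wrist',g((212,44),(686,318),(541,564),(75,303)),.125,s,.076,.136))
print('cart',rect('wrist',g((238,150),(358,213),(291,327),(177,264)),.040,s,.041,.041))
print('wells top edges L ', at('wrist',g((222,110),(388,203),(300,362),(132,276)),.125,s).round(4)[:,:2].tolist())
# rectify plate plane, 0.2 mm/px about cartridge centre
cx=rect('wrist',g((238,150),(358,213),(291,327),(177,264)),.040,s,.041,.041)[0]
n=np.arange(-120,121)*.0002
X,Y=np.meshgrid(cx[0]+n,cx[1]+n,indexing='ij')
P=proj('wrist',np.c_[X.ravel(),Y.ravel(),np.full(X.size,.040)],s).astype(np.float32).reshape(241,241,2)
r=cv2.remap(im,P[...,0],P[...,1],cv2.INTER_CUBIC)   # rows=world x, cols=world y
gr=cv2.cvtColor(r,cv2.COLOR_RGB2GRAY)
d=(gr<130).astype(np.uint8)
k=np.hypot(X-cx[0],Y-cx[1])<.019
d&=k
c,rad=cv2.minEnclosingCircle(np.argwhere(cv2.morphologyEx(d,cv2.MORPH_OPEN,np.ones((5,5))))[:,::-1].astype(np.float32))
print('circle (y,x)',cx[1]+(c[0]-120)*.0002,cx[0]+(c[1]-120)*.0002,rad*.0002)
in_=(np.hypot(X-cx[0],Y-cx[1])<.0155)&(gr>130)
nl,lab,st,ce=cv2.connectedComponentsWithStats(in_.astype(np.uint8));i=1+st[1:,4].argmax()
q=np.argwhere(lab==i).astype(np.float32);(m,wh,a)=cv2.minAreaRect(q)
b=cv2.boxPoints((m,wh,a));print('slot ctr',cx[:2]+(np.array(m)-120)*.0002,'size',np.array(wh)*.0002)
e=max([b[1]-b[0],b[2]-b[1]],key=np.linalg.norm);print('slot yaw world',np.arctan2(e[1],e[0]),'rel cart',np.arctan2(e[1],e[0])-cx[2])
ev=np.linalg.eigh(np.cov(q.T))[1][:,1];print('pca',np.arctan2(ev[1],ev[0]))
E
```

```text
block (array([ 0.5225, -0.0099, -0.0824]), array([ 2.4,  0.5,  1.6, -1.5, -1.4, -0.7, -2.6,  1.7]))
cart (array([ 0.5249,  0.0237, -0.0826]), array([ 0.3, -0.4, -0.2,  0.5,  0.2, -0.2, -0.3,  0.1]))
wells top edges L  [[0.5496, 0.0454], [0.5453, 0.0002], [0.5013, 0.0034], [0.5042, 0.049]]
circle (y,x) 0.024727749633789063 0.5241722640991211 0.016763352966308594
slot ctr [0.52412794 0.02478293] size [0.01030741 0.028457  ]
slot yaw world -0.61518633 rel cart -0.532586333656311
pca 2.527961082069694
```

move_arm:
  rows: [0.1, -0.85, 0, 0, 0, 0, 0.1, -0.85, 0, 0, 0, 0, 0.1, -0.85, 0, 0, 0, 0, 0.1, -0.85, 0, 0, 0, 0, 0.1, -0.85, 0, 0, 0, 0, 0.1, -0.85, 0, 0, 0, 0, 0.1, -0.85, 0, 0, 0, 0, 0.1, -0.85, 0, 0, 0, 0, 0, -0.7, 0, 0, 0, 0, 0, 0, 0, 0, 0, 0]

```text
time_s: 5.05
eef_pos: [0.3975, 0.1708, 0.2714]
orientation: [[0.911, 0.412, 0.0], [0.412, -0.911, 0.001], [0.0, -0.001, -1.0]]
contact_force: [0.4, 0.5, 0.2]
gripper_width: 0.0852
gripper_force: 0.0
```

```bash
python3 - <<'E'
from h import *
import pickle
s=sense();im=snapshot('wrist');print(s['eef_pos'],s['orientation'])
np.save('w3.npy',im);pickle.dump({k:s[k] for k in('eef_pos','orientation')},open('w3.pkl','wb'))
for m in masks_of('key_grip','wrist')[:4]: print(m['conf'],m['at'],m['mask'].sum())
c=proj('wrist',[[.437,.262,.17],[.437,.264,0]],s);print(c)
x0,y0=np.clip(c[0].astype(int)-[100,75],0,[312,234]);print(x0,y0)
cv2.imwrite('pics/w3.png',cv2.resize(im[y0:y0+150,x0:x0+200,::-1],(800,600),interpolation=cv2.INTER_CUBIC))
E
```

```text
[0.39747702 0.17077121 0.27143344] [[ 9.11111468e-01  4.12160033e-01  1.04466461e-06]
 [ 4.12159874e-01 -9.11111119e-01  8.76360679e-04]
 [ 3.62152652e-04 -7.98031696e-04 -9.99999616e-01]]
0.78 [173.5, 104.5] 1491
0.7 [107.9, 62.5] 1416
0.58 [242.6, 11.9] 1164
[[171.78998128 106.13184369]
 [202.66900338 102.36951329]]
71 31
```

View pics/w3.png

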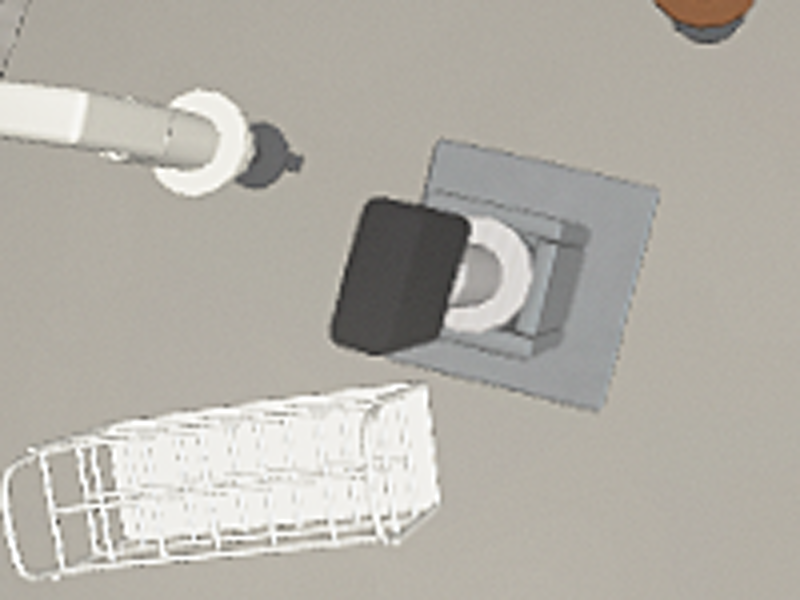

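The crop shows the key's black grip with its top face from (372,198) to (333,343). It stands in the stand at (545,275). The white look-alike is to the left and the brown one to the upper right.

```bash
python3 - <<'E'
from h import *
import pickle;s=pickle.load(open('w3.pkl','rb'));im=np.load('w3.npy')
g=lambda *a:np.array(a)/4+[71,31]-.375
# order +x+y,+x-y,-x-y,-x+y ; key x ~ tool x (image up), key y ~ image left
print('grip top',rect('wrist',g((371,197),(437,208),(399,355),(332,345)),.178,s,.032,.014))
print('stand base',rect('wrist',g((438,140),(659,187),(604,411),(389,362)),.005,s,.08,.08), )
print('socket+collar top ctr', at('wrist',g((480,273)),.080,s))
print(sense()['joint_positions'].round(3) if hasattr(sense()['joint_positions'],'round') else sense()['joint_positions'])
x0,y0,u=80,45,6
cv2.imwrite('pics/w3b.png',cv2.resize(cv2.convertScaleAbs(im[y0+20:y0+95,x0+60:x0+160,::-1],alpha=2.2),(800,600),interpolation=cv2.INTER_CUBIC))
E
```

```text
grip top (array([0.4412, 0.2661, 0.1456]), array([ 0.9,  0.4,  0.1,  0.3, -1.2, -0.2,  0.2, -0.4]))
stand base (array([0.4404, 0.2677, 0.1778]), array([ 0. ,  0.8,  0.5, -0.8, -0.1, -0.9, -0.4,  0.8]))
socket+collar top ctr [[0.44137971 0.26653687 0.08      ]]
[-0.031  0.146 -0.513  2.011  0.085  1.005 -1.735]
```

View pics/w3b.png

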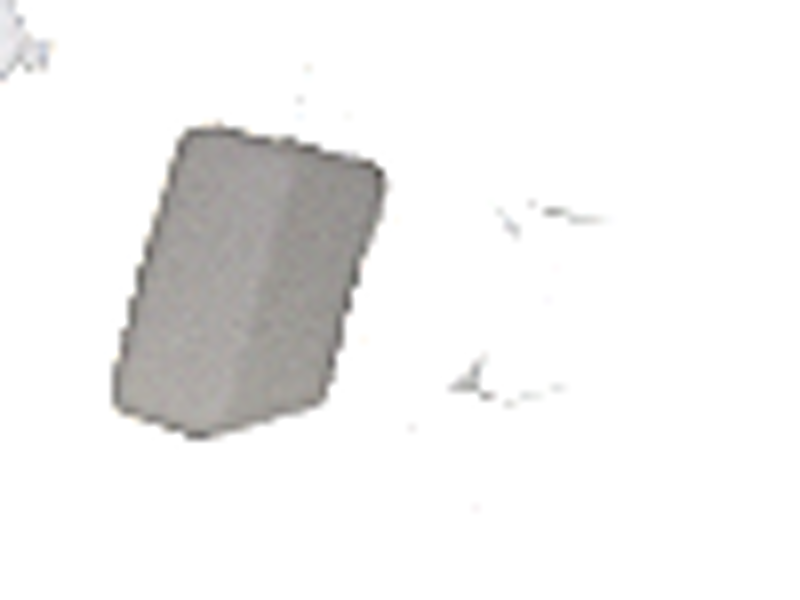

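move_arm:
  rows: [0.8, -0.7, 0.3, 0, 0, 0, 0.8, -0.7, 0.3, 0, 0, 0, 0.8, -0.7, 0.3, 0, 0, 0, 0.77, -0.66, 0.3, 0, 0, 0, 0, 0, 0, 0, 0, 7.4, 0, 0, 0, 0, 0, 7.4, 0, 0, 0, 0, 0, 0, 0, 0, 0, 0, 0, 0, 0, 0, 0, 0, 0, 0, 0, 0, 0, 0, 0, 0]
  jaw: 0
  newtons: 60

```text
time_s: 6.15
eef_pos: [0.4426, 0.2637, 0.2413]
orientation: [[0.987, 0.163, 0.0], [0.163, -0.987, -0.0], [0.0, 0.0, -1.0]]
contact_force: [0.8, 0.6, 0.5]
gripper_width: 0.0853
gripper_force: 0.0
```

```bash
python3 - <<'E'
from h import *
s=sense();R=np.array(s['orientation']);print('yaw',np.arctan2(R[1,0],R[0,0]),'down',R[:,2],delta([.4412,.2662,.134]),s['joint_positions'])
E
```

```text
yaw 0.16338776792092669 down [ 8.37721508e-05 -8.41526581e-05 -9.99999993e-01] [-0.04 -0.11  4.29] [-0.23298705  0.33537786 -0.47878466  1.85968675  0.18256885  0.98959518
 -2.19714785]
```

move_arm:
  rows: [-0.04, -0.11, 0.7, 0, 0, 0, 0, 0, 0.8, 0, 0, 0, 0, 0, 0.8, 0, 0, 0, 0, 0, 0.8, 0, 0, 0, 0, 0, 0.7, 0, 0, 0, 0, 0, 0.4, 0, 0, 0, 0, 0, 0.1, 0, 0, 0, 0, 0, 0, 0, 0, 0, 0, 0, 0, 0, 0, 0, 0, 0, 0, 0, 0, 0]

```text
time_s: 7.15
eef_pos: [0.4416, 0.2669, 0.1346]
orientation: [[0.987, 0.162, 0.001], [0.162, -0.987, 0.001], [0.001, -0.0, -1.0]]
contact_force: [0.5, 0.3, -0.6]
gripper_width: 0.0853
gripper_force: 0.0
```

move_arm:
  rows: [0, 0, 0, 0, 0, 0, 0, 0, 0, 0, 0, 0, 0, 0, 0, 0, 0, 0, 0, 0, 0, 0, 0, 0, 0, 0, 0, 0, 0, 0, 0, 0, 0, 0, 0, 0, 0, 0, 0, 0, 0, 0, 0, 0, 0, 0, 0, 0, 0, 0, 0, 0, 0, 0, 0, 0, 0, 0, 0, 0]
  jaw: 1
  newtons: 60

```text
time_s: 8.15
eef_pos: [0.441, 0.2667, 0.1338]
orientation: [[0.987, 0.162, -0.0], [0.162, -0.987, 0.0], [-0.0, -0.0, -1.0]]
contact_force: [-0.3, 0.9, 0.2]
gripper_width: 0.0136
gripper_force: 61.5
```

```bash
python3 - <<'E'
from h import *
s=sense();print(s['eef_pos'],s['gripper_width'],s['gripper_force'],s['contact_force'],s['ft_torque'])
E
```

```text
[0.44099828 0.26666825 0.13378002] 0.01360272235886229 61.514525413513184 [-0.32600847  0.88695046  0.20389267] [ 0.09211781  0.07700394 -0.04882656]
```

move_arm:
  rows: [0, 0, -0.3, 0, 0, 0, 0, 0, -0.6, 0, 0, 0, 0, 0, -0.7, 0, 0, 0, 0, 0, -0.7, 0, 0, 0, 0, 0, -0.8, 0, 0, 0, 0, 0, -0.8, 0, 0, 0, 0, 0, -0.8, 0, 0, 0, 0, 0, -0.7, 0, 0, 0, 0, 0, -0.4, 0, 0, 0, 0, 0, 0, 0, 0, 0]

```text
time_s: 9.15
eef_pos: [0.4416, 0.267, 0.2801]
orientation: [[0.987, 0.162, 0.002], [0.162, -0.987, 0.001], [0.002, -0.001, -1.0]]
contact_force: [0.3, 0.7, -1.0]
gripper_width: 0.0132
gripper_force: 61.4
```

```bash
python3 - <<'E'
from h import *
s=sense();print(s['eef_pos'],s['gripper_width'],s['gripper_force'],s['contact_force'],s['ft_torque'])
im=snapshot('wrist');c=np.array([256,240])
x0,y0=156,160
cv2.imwrite('pics/w4.png',cv2.resize(cv2.convertScaleAbs(im[y0:y0+150,x0:x0+200,::-1],alpha=1.4),(800,600),interpolation=cv2.INTER_CUBIC))
print('expect tip px',(proj('wrist',[[*s['eef_pos'][:2],s['eef_pos'][2]-.1208]],s)-[x0,y0])*4)
print(delta([.5243,.0245,s['eef_pos'][2]]))
E
```

```text
[0.4416196  0.26701212 0.28012142] 0.013155751608684069 61.40141487121582 [ 0.29421133  0.74698547 -1.00697858] [ 0.01310387 -0.02099692  0.01173254]
expect tip px [[387.83394416  99.57541023]]
[ 1.72 10.09 -0.04]
```

View pics/w4.png

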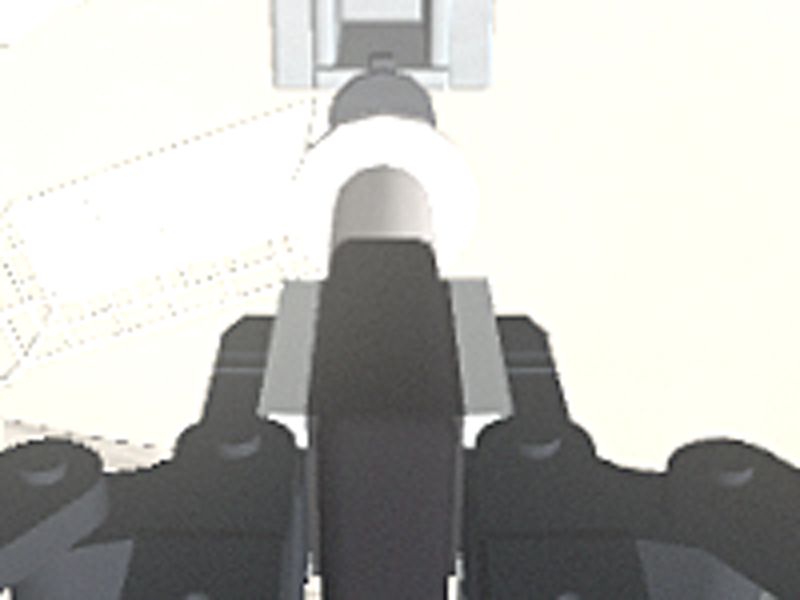

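The crop shows the key upright in the grip, with the bar end near (383,62) and the collar centred near col 388.

move_arm:
  rows: [0.17, 1, 0, 0, 0, 0, 0.17, 1, 0, 0, 0, 0, 0.17, 1, 0, 0, 0, 0, 0.17, 1, 0, 0, 0, 0, 0.17, 1, 0, 0, 0, 0, 0.17, 1, 0, 0, 0, 0, 0.17, 1, 0, 0, 0, 0, 0.17, 1, 0, 0, 0, 0, 0.17, 1, 0, 0, 0, 0, 0.17, 1, 0, 0, 0, 0]

```text
time_s: 10.2
eef_pos: [0.5229, 0.0256, 0.2774]
orientation: [[0.987, 0.162, -0.002], [0.162, -0.987, -0.0], [-0.002, -0.0, -1.0]]
contact_force: [0.1, 0.7, -2.0]
gripper_width: 0.0131
gripper_force: 61.4
```

move_arm:
  rows: [0, 0, 0, 0, 0, 7.43, 0, 0, 0, 0, 0, 7.43, 0, 0, 0, 0, 0, 7.43, 0, 0, 0, 0, 0, 7.43, 0, 0, 0, 0, 0, 7.43, 0, 0, 0, 0, 0, 7.43, 0, 0, 0, 0, 0, 0, 0, 0, 0, 0, 0, 0, 0, 0, 0, 0, 0, 0, 0, 0, 0, 0, 0, 0]

```text
time_s: 11.2
eef_pos: [0.5233, 0.0267, 0.2786]
orientation: [[0.817, -0.576, -0.0], [-0.576, -0.817, -0.0], [-0.0, 0.0, -1.0]]
contact_force: [-0.2, 0.6, -1.6]
gripper_width: 0.0133
gripper_force: 61.3
```

```bash
python3 - <<'E'
from h import *
import pickle
s=sense();R=np.array(s['orientation']);print('yaw',np.arctan2(R[1,0],R[0,0]),R[:,2].round(4),s['joint_positions'])
print(s['contact_force'],s['ft_torque'],delta([.5243,.0245,.28]))
im=snapshot('wrist');np.save('w5.npy',im);pickle.dump({k:s[k] for k in('eef_pos','orientation')},open('w5.pkl','wb'))
e=np.array(s['eef_pos']);x0,y0=186,80
X=[e+R@[.012,0,.1208],e+R@[.012,0,.1148],[.5243,.0245,.04]]
print((proj('wrist',X,s)-[x0,y0])*6)
cv2.imwrite('pics/w5.png',cv2.resize(im[y0:y0+120,x0:x0+133,::-1],(798,720)[:1]+(600,) if 0 else None,fx=5,fy=5,interpolation=cv2.INTER_CUBIC))
E
```

```text
yaw -0.6140765405077122 [-4.e-04 -0.e+00 -1.e+00] [ 0.05306427  0.28162389 -0.22999511  1.80715814  0.07258125  1.06137265
 -2.38850998]
[-0.23232969  0.6461127  -1.60958863] [-0.02695875  0.02534811 -0.05543351] [ 0.08  0.05 -0.06]
[[405.84793199 543.98554748]
 [406.11083259 553.59621191]
 [407.69144088 459.2869548 ]]
```

View pics/w5.png

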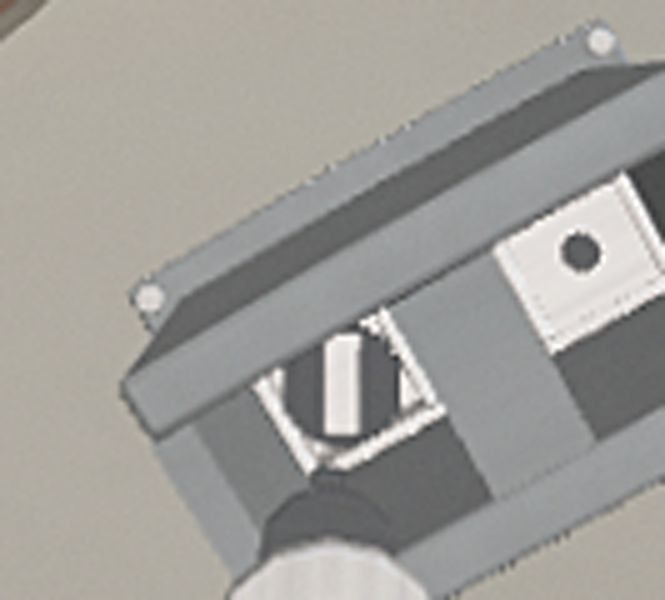

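The crop shows the slot vertical at col ~341 with the plate centred near (341,387), as predicted. The bar end at (327,472) sits about 2 px left of where it should be. I'll measure that offset numerically.

```bash
python3 - <<'E'
from h import *
import pickle
s=pickle.load(open('w5.pkl','rb'));im=cv2.cvtColor(np.load('w5.npy'),cv2.COLOR_RGB2GRAY).astype(int)
for r in (172,174,176,180,184,187): print(r,im[r,236:270].tolist())
for r in (196,202,208,214,222,230,240,250): 
    print(r,im[r,225:285:2].tolist())
e=np.array(s['eef_pos']);R=np.array(s['orientation'])
for n,x,z in(('bar end',.012,.118),('shoulder',0.012,.1208-.014),('collar',.017,.1208-.064),('sleeve18',.009,.0258),('grip',.0,-.03)):
    print(n,proj('wrist',[e+R@[x,0,z],e+R@[0,0,z]],s).round(1).tolist())
E
```

```text
172 [126, 125, 127, 125, 126, 126, 127, 127, 120, 139, 223, 235, 242, 173, 123, 143, 166, 227, 241, 238, 210, 187, 125, 88, 90, 99, 102, 103, 104, 102, 105, 102, 100, 103]
174 [126, 125, 125, 127, 128, 125, 125, 128, 126, 124, 121, 198, 124, 81, 88, 88, 84, 81, 85, 92, 94, 97, 101, 101, 102, 101, 103, 102, 105, 102, 103, 102, 103, 101]
176 [125, 126, 125, 126, 127, 124, 125, 127, 128, 128, 128, 126, 91, 93, 99, 98, 96, 102, 93, 103, 104, 102, 103, 104, 105, 105, 103, 104, 102, 102, 103, 103, 103, 103]
180 [127, 127, 126, 127, 125, 128, 115, 90, 92, 100, 99, 99, 100, 99, 98, 98, 99, 98, 101, 99, 101, 99, 98, 95, 98, 102, 105, 104, 105, 104, 102, 104, 102, 103]
184 [137, 126, 129, 95, 91, 100, 99, 100, 98, 99, 99, 99, 100, 99, 100, 98, 99, 100, 99, 101, 100, 98, 100, 102, 100, 101, 98, 94, 100, 102, 104, 102, 103, 103]
187 [155, 162, 115, 93, 96, 98, 99, 96, 94, 93, 94, 92, 89, 102, 114, 130, 124, 118, 102, 85, 90, 93, 94, 95, 96, 96, 97, 101, 98, 103, 104, 102, 96, 99]
196 [172, 173, 173, 179, 112, 193, 208, 207, 206, 199, 205, 205, 210, 204, 205, 211, 209, 205, 208, 210, 206, 213, 17
[... 554 characters left out ...]
58, 61, 58, 61, 62, 62, 60, 63, 59, 56, 164, 211, 209, 160, 168, 169, 169, 167, 169, 172]
230 [168, 151, 156, 154, 155, 143, 62, 54, 58, 58, 59, 58, 60, 59, 59, 59, 61, 59, 59, 61, 59, 65, 156, 156, 154, 154, 154, 173, 87, 99]
240 [164, 153, 152, 154, 160, 77, 54, 54, 54, 55, 56, 55, 55, 56, 55, 57, 59, 60, 55, 56, 58, 56, 99, 155, 154, 152, 153, 160, 59, 62]
250 [152, 152, 152, 153, 132, 58, 48, 50, 55, 56, 54, 53, 51, 53, 53, 52, 52, 51, 55, 52, 52, 49, 49, 166, 152, 150, 153, 152, 146, 55]
bar end [[253.7, 171.4], [253.6, 184.2]]
shoulder [[253.7, 174.5], [253.7, 187.8]]
collar [[254.3, 185.5], [254.2, 208.3]]
sleeve18 [[254.6, 212.8], [254.6, 226.3]]
grip [[255.7, 277.5], [255.7, 277.5]]
```

```bash
python3 - <<'E'
from h import *
s=sense();np.save('s5.npy',snapshot('scene'));np.save('e5.npy',s['eef_pos']);print(proj('scene',[np.array(s['eef_pos'])-[0,0,.0568]]),s['eef_pos'])
E
```

```text
[[254.25153585 158.22575768]] [0.52336488 0.02672987 0.2786476 ]
```

move_arm:
  rows: [0, 0, 0, 0, 0, -8.5, 0, 0, 0, 0, 0, -8.5, 0, 0, 0, 0, 0, -8.5, 0, 0, 0, 0, 0, -8.5, 0, 0, 0, 0, 0, -8.5, 0, 0, 0, 0, 0, -8.5, 0, 0, 0, 0, 0, -8.5, 0, 0, 0, 0, 0, -8.5, 0, 0, 0, 0, 0, -8.5, 0, 0, 0, 0, 0, 0]

```text
time_s: 12.3
eef_pos: [0.5234, 0.0266, 0.2788]
orientation: [[0.751, 0.66, -0.0], [0.66, -0.751, 0.0], [0.0, -0.0, -1.0]]
contact_force: [0.8, 0.5, -1.3]
gripper_width: 0.0135
gripper_force: 61.3
```

```bash
python3 - <<'E'
from h import *
import pickle
for _ in range(2): s=sense();im=snapshot('wrist')
np.save('w6.npy',im);pickle.dump({k:s[k] for k in('eef_pos','orientation')},open('w6.pkl','wb'))
s2=sense();sc=snapshot('scene');np.save('s6.npy',sc)
R=np.array(s2['orientation']);print(s2['eef_pos'],'yaw',np.arctan2(R[1,0],R[0,0]),s2['joint_positions'][6])
a=np.load('s5.npy');e5=np.load('e5.npy')
for nm,i,e in(('5',a,e5),('6',sc,np.array(s2['eef_pos']))):
    p=proj('scene',[e-[0,0,.0568]])[0];u,v=p.astype(int)
    g=i[v-30:v+40,u-30:u+30].astype(int);w=(g.min(2)>150)
    print(nm,p.round(1)); 
    n,l,st,ce=cv2.connectedComponentsWithStats(w.astype(np.uint8));
    for k in range(1,n):
        if st[k,4]>15: print(st[k].tolist(),ce[k].round(2)+[u-30,v-30])
x0,y0=176,60
o=np.hstack([cv2.resize(i[y:y+90,x:x+90,::-1],None,fx=4,fy=4,interpolation=cv2.INTER_CUBIC) for i,x,y in((a,230,120),(im,205,75))])
cv2.imwrite('pics/w6.png',o)
E
```

```text
[0.52345262 0.0266295  0.27877726] yaw 0.7157007589841579 -1.1251424929044076
5 [254.3 158.2]
[0, 15, 37, 43, 557] [235.63 164.47]
[43, 29, 13, 8, 90] [272.91 160.5 ]
6 [254.3 158.2]
[0, 15, 37, 43, 549] [235.67 164.58]
[43, 29, 13, 8, 90] [272.91 160.5 ]
```

View pics/w6.png

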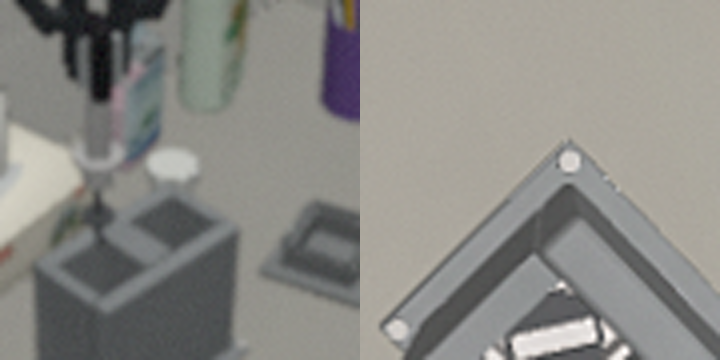

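The left half (scene) shows the key hanging above the well, with the collar near scene pixel (254,159). The right half (wrist, rotated) shows the slot around (555,335). I'll compare the key's column profiles in the two scene shots.

```bash
python3 - <<'E'
from h import *
import pickle
a=np.load('s5.npy').astype(int);b=np.load('s6.npy').astype(int)
for r in (146,150,158,160,164,167,174): print(r,'5',a[r,244:266,1].tolist(),'\n    6',b[r,244:266,1].tolist())
# slot in each wrist view: bright slot inside dark plate, rectified at z=.04
for n in '256':
    s=pickle.load(open(f'w{n}.pkl','rb'));im=np.load(f'w{n}.npy')
    N=np.arange(-130,131)*.0002
    X,Y=np.meshgrid(.524+N,.025+N,indexing='ij')
    P=proj('wrist',np.c_[X.ravel(),Y.ravel(),np.full(X.size,.040)],s).astype(np.float32).reshape(261,261,2)
    g=cv2.cvtColor(cv2.remap(im,P[...,0],P[...,1],cv2.INTER_LINEAR),cv2.COLOR_RGB2GRAY)
    w=cv2.erode((g>150).astype(np.uint8),np.ones((9,9)))
    nl,l,st,ce=cv2.connectedComponentsWithStats(w)
    k=min((i for i in range(1,nl) if st[i,4]>1000),key=lambda i:np.hypot(*(ce[i]-130)))
    (m,wh,_)=cv2.minAreaRect(np.argwhere(l==k).astype(np.float32))
    print(n,[.524+(m[0]-130)*.0002,.025+(m[1]-130)*.0002],np.array(wh)*.0002+.0018)
E
```

```text
146 5 [131, 133, 135, 132, 133, 134, 129, 116, 108, 103, 101, 97, 100, 112, 128, 136, 135, 133, 131, 128, 123, 124] 
    6 [133, 132, 133, 133, 130, 129, 127, 108, 96, 107, 112, 116, 113, 111, 117, 129, 134, 131, 130, 126, 120, 123]
150 5 [134, 131, 132, 133, 133, 133, 129, 116, 114, 115, 116, 114, 110, 107, 116, 120, 125, 130, 132, 128, 125, 113] 
    6 [131, 131, 130, 130, 129, 129, 127, 109, 98, 107, 112, 113, 109, 107, 112, 119, 123, 131, 130, 127, 123, 111]
158 5 [199, 197, 191, 174, 168, 169, 161, 138, 118, 113, 114, 114, 115, 135, 163, 168, 156, 132, 108, 96, 91, 97] 
    6 [198, 195, 192, 180, 169, 164, 163, 156, 137, 123, 121, 119, 118, 129, 150, 165, 164, 143, 112, 97, 92, 93]
160 5 [198, 198, 196, 183, 161, 149, 158, 158, 151, 149, 151, 153, 153, 158, 159, 150, 129, 105, 101, 104, 113, 124] 
    6 [197, 198, 196, 193, 183, 160, 147, 155, 161, 156, 155, 157, 159, 163, 158, 150, 137, 118, 102, 101, 110, 122]
164 5 [196, 196, 193, 193, 192, 180, 148, 115, 110, 114, 118, 117, 112, 113, 129, 140, 142, 142, 142, 147, 142, 141] 
    6 [195, 196, 193, 192, 189, 185, 163, 123, 111, 111, 115, 118, 114, 112, 107, 124, 137, 140, 143, 143, 144, 139]
167 5 [194, 193, 190, 176, 152, 125, 108, 115, 118, 109, 100, 114, 127, 133, 137, 143, 143, 144, 143, 144, 143, 143] 
    6 [194, 193, 187, 175, 154, 124, 110, 113, 118, 114, 95, 91, 116, 132, 137, 143, 141, 141, 138, 140, 142, 141]
174 5 [121, 102, 91, 80, 87, 94, 88, 75, 70, 73, 73, 73, 74, 79, 100, 122, 133, 131, 124, 111, 95, 88] 
    6 [119, 102, 90, 76, 83, 100, 103, 90, 71, 72, 74, 72, 74, 75, 78, 107, 124, 128, 124, 111, 94, 84]
2 [0.5242103240966797, 0.024453025817871094] [0.00959484 0.02782556]
5 [0.5247070831298828, 0.022249266052246097] [0.00907045 0.02647644]
6 [0.5245564575195313, 0.025437417602539064] [0.00822792 0.02763295]
```

```bash
python3 - <<'E'
from h import *
import pickle
im=cv2.cvtColor(np.load('w5.npy'),cv2.COLOR_RGB2GRAY).astype(int)
for r in (152,157,162): print(r,im[r,236:274].tolist())
print('col254',im[140:176,254].tolist())
for n in '256':
    s=pickle.load(open(f'w{n}.pkl','rb'));im=np.load(f'w{n}.npy').astype(np.uint8);print(n,s['eef_pos'])
    g=cv2.cvtColor(im,cv2.COLOR_RGB2GRAY);c=proj('wrist',[[.5242,.0245,.04]],s)[0]
    w=(g>160).astype(np.uint8);w[:]=w
    nl,l,st,ce=cv2.connectedComponentsWithStats(w,connectivity=4)
    for i in range(1,nl):
        if st[i,4]>40 and np.hypot(*(ce[i]-c))<12: print('  comp',st[i].tolist(),ce[i].round(2),'pred',c.round(2),'->',at('wrist',ce[i],.04,s)[0,:2].round(4))
E
```

```text
152 [153, 155, 154, 148, 135, 119, 110, 98, 81, 93, 98, 99, 98, 91, 109, 226, 231, 224, 222, 223, 233, 177, 103, 93, 97, 97, 99, 96, 93, 82, 141, 228, 242, 171, 145, 147, 152, 150]
157 [151, 221, 238, 230, 191, 200, 157, 100, 95, 96, 99, 100, 97, 92, 109, 224, 229, 224, 223, 225, 234, 186, 109, 91, 99, 99, 99, 100, 93, 78, 232, 233, 205, 189, 227, 239, 174, 147]
162 [123, 123, 119, 144, 216, 240, 193, 120, 91, 93, 98, 98, 95, 92, 110, 222, 228, 224, 225, 228, 236, 187, 109, 91, 99, 98, 98, 96, 96, 91, 128, 130, 129, 178, 204, 239, 242, 238]
col254 [154, 155, 155, 155, 138, 112, 117, 242, 231, 227, 226, 225, 222, 222, 224, 225, 222, 223, 222, 224, 224, 223, 225, 227, 225, 230, 204, 95, 83, 115, 152, 207, 241, 189, 85, 92]
2 [ 0.45667138 -0.01107324  0.27125085]
  comp [227, 79, 44, 44, 502] [248.39 100.31] pred [247.87 100.52] -> [0.5247 0.024 ]
  comp [237, 92, 22, 17, 167] [247.82 100.44] pred [247.87 100.52] -> [0.5243 0.0246]
5 [0.5233112  0.02672905 0.27856155]
  comp [251, 147, 7, 20, 138] [254.04 156.64] pred [252.76 157.71] -> [0.5244 0.0223]
  comp [237, 154, 15, 21, 92] [243.22 164.02] pred [252.76 157.71] -> [0.5245 0.0395]
6 [0.52343541 0.02661495 0.27877228]
  comp [0, 0, 512, 317, 69044] [258.47 152.81] pred [253.42 159.87] -> [0.5356 0.0257]
  comp [243, 154, 21, 11, 131] [253.18 159.21] pred [253.42 159.87] -> [0.5246 0.0253]
```

```bash
for i in 1 2; do python3 - <<'E'
from h import *
import pickle
s=pickle.load(open('w5.pkl','rb'));R=np.array(s['orientation']);e=np.array(s['eef_pos'])
print(e,np.arctan2(R[1,0],R[0,0]),R[:,2],proj('wrist',[[.5243,.0245,.04]],s),proj('wrist',[e+R@[.012,0,.1208],e+R@[.012,0,.1148],[.5243,.0245,.04]],s))
print(camera_params('wrist')['hand_eye'].tolist())
E
done
```

```text
[0.5233112  0.02672905 0.27856155] -0.6140765405077122 [-3.96329210e-04 -1.89233469e-05 -9.99999921e-01] [[252.711199   157.65003444]] [[251.87983412 172.31035305]
 [251.88547357 173.95016693]
 [252.711199   157.65003444]]
[[0.0013164122442772548, -0.9547808814581972, -0.29730747629467497, 0.07774000289042365], [0.9999990284065574, 0.0011205631938269942, 0.0008291707104042436, -0.0003125138406946393], [-0.0004585245265737068, -0.29730827896315676, 0.9547814289224641, -0.14143675756595148], [0.0, 0.0, 0.0, 1.0]]
[0.5233112  0.02672905 0.27856155] -0.6140765405077122 [-3.96329210e-04 -1.89233469e-05 -9.99999921e-01] [[252.711199   157.65003444]] [[251.87983412 172.31035305]
 [251.88547357 173.95016693]
 [252.711199   157.65003444]]
[[0.0013164122442772548, -0.9547808814581972, -0.29730747629467497, 0.07774000289042365], [0.9999990284065574, 0.0011205631938269942, 0.0008291707104042436, -0.0003125138406946393], [-0.0004585245265737068, -0.29730827896315676, 0.9547814289224641, -0.14143675756595148], [0.0, 0.0, 0.0, 1.0]]
```

move_arm:
  rows: [0, 0, 0, 0, 0, 8.5, 0, 0, 0, 0, 0, 8.5, 0, 0, 0, 0, 0, 8.5, 0, 0, 0, 0, 0, 8.5, 0, 0, 0, 0, 0, 8.5, 0, 0, 0, 0, 0, 8.5, 0, 0, 0, 0, 0, 8.5, 0, 0, 0, 0, 0, 8.5, 0, 0, 0, 0, 0, 8.5, 0.1, 0.15, 0, 0, 0, 0]

```text
time_s: 13.45
eef_pos: [0.5233, 0.0229, 0.2789]
orientation: [[0.815, -0.579, 0.0], [-0.579, -0.815, 0.0], [0.0, -0.0, -1.0]]
contact_force: [0.1, 0.3, -1.6]
gripper_width: 0.0134
gripper_force: 61.3
```

```bash
cat >> h.py <<'E'
K=np.array([-.0017,-.00085]);SLOT=np.array([.5224,.0239])
def st():
    s=sense();R=np.array(s['orientation']);y=np.arctan2(R[1,0],R[0,0])
    print('t',round(s['time_s'],2),'tcp',np.round(s['eef_pos'],4),'yaw',round(y,4),'lean',R[:2,2].round(4),'F',np.round(s['contact_force'],2),'T',np.round(s['ft_torque'],3),'grip',round(s['gripper_width'],4),'tipz',round(s['eef_pos'][2]-.1208,4))
    return s,R,y
E
python3 - <<'E'
from h import *
s,R,y=st();print(delta([*(SLOT-R[:2,:2]@K),.2]),'j7',s['joint_positions'][6])
E
```

```text
t 13.45 tcp [0.5233 0.0229 0.2789] yaw -0.6176 lean [0.0002 0.0002] F [ 0.06  0.29 -1.57] T [-0.035 -0.027 -0.03 ] grip 0.0134 tipz 0.1581
[0.02 0.02 3.15] j7 -2.382930384655961
```

move_arm:
  rows: [0.02, 0.02, 0.4, 0, 0, 0, 0, 0, 0.6, 0, 0, 0, 0, 0, 0.6, 0, 0, 0, 0, 0, 0.6, 0, 0, 0, 0, 0, 0.6, 0, 0, 0, 0, 0, 0.6, 0, 0, 0, 0, 0, 0.5, 0, 0, 0, 0, 0, 0.4, 0, 0, 0, 0, 0, 0.1, 0, 0, 0, 0, 0, 0, 0, 0, 0]

```text
time_s: 14.45
eef_pos: [0.5233, 0.0215, 0.1685]
orientation: [[0.817, -0.577, -0.0], [-0.577, -0.817, -0.0], [-0.0, 0.0, -1.0]]
contact_force: [-0.9, -0.1, -0.9]
gripper_width: 0.0134
gripper_force: 61.3
```

```bash
python3 - <<'E'
from h import *
s,R,y=st();print(delta([*(SLOT-R[:2,:2]@K),.1208+.04]))
E
```

```text
t 14.45 tcp [0.5233 0.0215 0.1685] yaw -0.6151 lean [-0.0004 -0.    ] F [-0.91 -0.1  -0.94] T [ 0.004  0.005 -0.012] grip 0.0134 tipz 0.0477
[-0.02 -0.02  0.31]
```

move_arm:
  rows: [-0.02, -0.02, 0.1, 0, 0, 0, 0, 0, 0.1, 0, 0, 0, 0, 0, 0.06, 0, 0, 0, 0, 0, 0.06, 0, 0, 0, 0, 0, 0.06, 0, 0, 0, 0, 0, 0.06, 0, 0, 0, 0, 0, 0.03, 0, 0, 0, 0, 0, 0, 0, 0, 0, 0, 0, 0, 0, 0, 0, 0, 0, 0, 0, 0, 0]

```text
time_s: 15.45
eef_pos: [0.5233, 0.0223, 0.1571]
orientation: [[0.816, -0.577, 0.0], [-0.577, -0.816, 0.0], [0.0, -0.0, -1.0]]
contact_force: [0.0, -0.4, -1.3]
gripper_width: 0.0132
gripper_force: 61.3
```

```bash
python3 - <<'E'
from h import *
s,R,y=st();print(delta([*(SLOT-R[:2,:2]@K),.1208+.026]))
E
```

```text
t 15.45 tcp [0.5233 0.0223 0.1571] yaw -0.6156 lean [0.0001 0.    ] F [ 0.02 -0.37 -1.27] T [ 0.016 -0.002  0.014] grip 0.0132 tipz 0.0363
[-0.    0.    0.41]
```

move_arm:
  rows: [0, 0, 0.08, 0, 0, 0, 0, 0, 0.08, 0, 0, 0, 0, 0, 0.08, 0, 0, 0, 0, 0, 0.08, 0, 0, 0, 0, 0, 0.06, 0, 0, 0, 0, 0, 0.05, 0, 0, 0, 0, 0, 0.04, 0, 0, 0, 0, 0, 0.04, 0, 0, 0, 0, 0, 0, 0, 0, 0, 0, 0, 0, 0, 0, 0]

```text
time_s: 16.45
eef_pos: [0.5234, 0.0223, 0.1444]
orientation: [[0.816, -0.577, 0.0], [-0.577, -0.816, -0.0], [0.0, -0.0, -1.0]]
contact_force: [-1.0, 1.3, 1.8]
gripper_width: 0.0136
gripper_force: 61.9
```

```bash
python3 - <<'E'
from h import *
s,R,y=st();print(delta([*(SLOT-R[:2,:2]@K),.1208+.024]))
E
```

```text
t 16.45 tcp [0.5234 0.0223 0.1444] yaw -0.6156 lean [ 0.0001 -0.    ] F [-0.97  1.3   1.83] T [-0.145  0.355 -0.018] grip 0.0136 tipz 0.0236
[-0.    0.   -0.01]
```

move_arm:
  rows: [0.002, -0.005, 0, 0, 0, -4, 0.002, -0.005, 0, 0, 0, -4, 0.002, -0.005, 0, 0, 0, -4, 0.002, -0.005, 0, 0, 0, -4, 0.002, -0.005, 0, 0, 0, -4, 0.002, -0.005, 0, 0, 0, -4, 0.002, -0.005, 0, 0, 0, -4, 0.002, -0.005, 0, 0, 0, -4, 0.002, -0.005, 0, 0, 0, -4, 0.002, -0.005, 0, 0, 0, -4]

```text
time_s: 17.45
eef_pos: [0.5245, 0.0234, 0.1445]
orientation: [[0.996, 0.085, 0.001], [0.085, -0.996, 0.0], [0.001, -0.0, -1.0]]
contact_force: [-0.7, 0.1, 2.7]
gripper_width: 0.0133
gripper_force: 61.9
```

```bash
python3 - <<'E'
from h import *
s,R,y=st();print(delta([*(SLOT-R[:2,:2]@K),.1208+.024]))
E
```

```text
t 17.45 tcp [0.5245 0.0234 0.1445] yaw 0.0853 lean [0.0008 0.0002] F [-0.65  0.09  2.65] T [-0.004  0.15  -0.055] grip 0.0133 tipz 0.0237
[-0.01  0.01 -0.01]
```

Forces are light and the key is turning freely, so I'll finish the turn.

move_arm:
  rows: [0.002, -0.005, 0, 0, 0, -4, 0.002, -0.005, 0, 0, 0, -4, 0.002, -0.005, 0, 0, 0, -4, 0.002, -0.005, 0, 0, 0, -4, 0.002, -0.005, 0, 0, 0, -4, 0.002, -0.005, 0, 0, 0, -4, 0.002, -0.005, 0, 0, 0, -4, 0.002, -0.005, 0, 0, 0, -4, 0.002, -0.005, 0, 0, 0, -4, 0.002, -0.005, 0, 0, 0, -4]

```text
time_s: 18.45
eef_pos: [0.5247, 0.0246, 0.1446]
orientation: [[0.709, 0.706, 0.001], [0.706, -0.709, 0.0], [0.001, 0.001, -1.0]]
contact_force: [0.7, -0.6, 2.9]
gripper_width: 0.0132
gripper_force: 62.0
```

```bash
python3 - <<'E'
from h import *
s,R,y=st();print(delta([*(SLOT-R[:2,:2]@K),.1208+.024]))
E
```

```text
t 18.45 tcp [0.5247 0.0246 0.1446] yaw 0.7834 lean [0.0012 0.0001] F [ 0.68 -0.58  2.9 ] T [-0.149  0.109  0.032] grip 0.0132 tipz 0.0238
[-0.02 -0.01 -0.01]
```

move_arm:
  rows: [-0.02, -0.01, -0.04, 0, 0, 0, 0, 0, -0.05, 0, 0, 0, 0, 0, -0.05, 0, 0, 0, 0, 0, -0.05, 0, 0, 0, 0, 0, -0.05, 0, 0, 0, 0, 0, -0.05, 0, 0, 0, 0, 0, -0.08, 0, 0, 0, 0, 0, -0.08, 0, 0, 0, 0, 0, -0.05, 0, 0, 0, 0, 0, 0, 0, 0, 0]

```text
time_s: 19.45
eef_pos: [0.5237, 0.0245, 0.157]
orientation: [[0.71, 0.704, 0.0], [0.704, -0.71, -0.0], [0.0, 0.0, -1.0]]
contact_force: [0.5, 0.0, -3.3]
gripper_width: 0.0134
gripper_force: 60.9
```

```bash
python3 - <<'E'
from h import *
s,R,y=st();print(delta([*(SLOT-R[:2,:2]@K),.1208+.024]))
E
```

```text
t 19.45 tcp [0.5237 0.0245 0.157 ] yaw 0.7807 lean [ 0.0003 -0.    ] F [ 0.5   0.   -3.27] T [ 0.008 -0.031 -0.002] grip 0.0134 tipz 0.0362
[0.02 0.01 0.49]
```

move_arm:
  rows: [0, 0, -0.1, 0, 0, 0, 0, 0, -0.2, 0, 0, 0, 0, 0, -0.3, 0, 0, 0, 0, 0, -0.4, 0, 0, 0, 0, 0, -0.4, 0, 0, 0, 0, 0, -0.4, 0, 0, 0, 0, 0, -0.4, 0, 0, 0, 0, 0, -0.4, 0, 0, 0, 0, 0, -0.4, 0, 0, 0, 0, 0, -0.4, 0, 0, 0]

```text
time_s: 20.45
eef_pos: [0.5236, 0.0244, 0.2427]
orientation: [[0.71, 0.704, 0.0], [0.704, -0.71, -0.0], [0.0, 0.0, -1.0]]
contact_force: [-0.4, -0.4, -4.1]
gripper_width: 0.0132
gripper_force: 60.9
```

move_arm:
  rows: [0, 0, -0.4, 0, 0, 0, 0, 0, -0.4, 0, 0, 0, 0, 0, -0.4, 0, 0, 0, 0, 0, -0.4, 0, 0, 0, 0, 0, -0.3, 0, 0, 0, 0, 0, -0.2, 0, 0, 0, 0, 0, 0, 0, 0, 0, 0, 0, 0, 0, 0, 0, 0, 0, 0, 0, 0, 0, 0, 0, 0, 0, 0, 0]

```text
time_s: 21.45
eef_pos: [0.5233, 0.0244, 0.2938]
orientation: [[0.71, 0.704, -0.001], [0.704, -0.71, 0.0], [-0.001, -0.001, -1.0]]
contact_force: [-0.5, 0.8, -3.4]
gripper_width: 0.0133
gripper_force: 61.0
```

```bash
python3 - <<'E'
from h import *
import pickle
s,R,y=st()
im=snapshot('wrist');np.save('w7.npy',im);pickle.dump({k:s[k] for k in('eef_pos','orientation')},open('w7.pkl','wb'))
sc=snapshot('scene')
e=np.array(s['eef_pos']);print(proj('wrist',[e+R@[0,0,.121-.01]],s),proj('scene',[e-[0,0,.11]]))
u,v=proj('scene',[e-[0,0,.11]])[0].astype(int)
x0,y0=195,125
a=cv2.resize(im[y0:y0+110,x0:x0+110,::-1],(400,400),interpolation=cv2.INTER_CUBIC)
b=cv2.resize(sc[v-55:v+45,u-50:u+50,::-1],(400,400),interpolation=cv2.INTER_CUBIC)
cv2.imwrite('pics/w7.png',np.hstack([a,b]));print(u,v)
print(delta([.485,-.214,.29]))
E
```

```text
t 21.45 tcp [0.5233 0.0244 0.2938] yaw 0.7808 lean [-0.0009  0.    ] F [-0.49  0.83 -3.44] T [ 0.036  0.004 -0.029] grip 0.0133 tipz 0.173
[[251.73798292 188.11110027]] [[254.9102637  169.36483859]]
254 169
[-7.8   5.69  0.16]
```

View pics/w7.png

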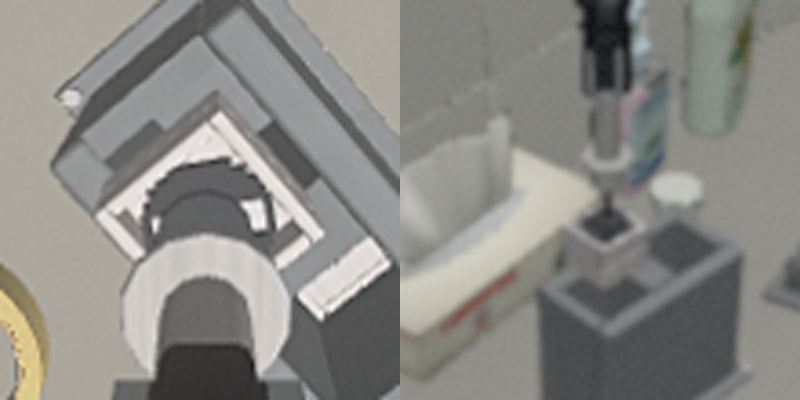

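The picture shows the cartridge hanging level on the locked key, clear above the block. The cartridge edges put its yaw near −0.10 rad.

```bash
python3 - <<'E'
from h import *
import pickle
print(camera_params('wrist')['hand_eye'].round(5).tolist())
f=1/1.5625;g=lambda *a:np.array(a)*f
def bias(s,t=(.0024,.0003)): return np.array(s['orientation'])[:2,:2]@np.array(t)
s=pickle.load(open('w1.pkl','rb'))
n=rect('wrist',g((480,210),(569,231),(545,320),(458,303))-.2,.004,s,.09,.09)[0];print('nest w1',n,'corr',n[:2]-bias(s))
s=pickle.load(open('w2.pkl','rb'));b=rect('wrist',g((212,44),(686,318),(541,564),(75,303))*0+np.array([(212,44),(686,318),(541,564),(75,303)])/4+[183,41]-.375,.125,s,.076,.136)[0];print('block',b)
for nme in '56':
    s=pickle.load(open(f'w{nme}.pkl','rb'));print(nme,at('wrist',{'5':(254.04,156.64),'6':(253.18,159.21)}[nme],.04,s)[0,:2]-bias(s))
snapshot('top')
for m in masks_of('nest','top')[:1]:
    bb=cv2.boxPoints(cv2.minAreaRect(np.argwhere(m['mask'])[:,::-1].astype(np.float32)));W=at('top',bb,.004);print('top nest',m['conf'],W.mean(0),W[:,:2].round(3).tolist())
# cartridge yaw from w7 picks, top face z
s=pickle.load(open('w7.pkl','rb'));z=s['eef_pos'][2]-.1208+.011
q=np.array([(98,208),(215,112),(322,240)])/400*110+[195,125]-.4
W=at('wrist',q,z,s)[:,:2];print(W,[np.arctan2(*(W[i]-W[1])[::-1]) for i in (0,2)],'ctr',(W[0]+W[2])/2)
R=np.array(s['orientation']);print('key axis',s['eef_pos'][:2]+R[:2,:2]@K)
E
```

```text
[[0.00132, -0.95477, -0.29734, 0.07776], [1.0, 0.00113, 0.00081, -0.00019], [-0.00044, -0.29734, 0.95477, -0.14144], [0.0, 0.0, 0.0, 1.0]]
nest w1 [ 0.4856 -0.2138  0.2317] corr [ 0.4832875  -0.21450877]
block [ 0.5229 -0.0105 -0.0824]
5 [0.52255408 0.02384784]
6 [0.52272788 0.023888  ]
top nest 0.88 [ 0.48236415 -0.21905038  0.004     ] [[0.516, -0.165], [0.537, -0.255], [0.448, -0.273], [0.428, -0.183]]
[[0.50886978 0.04764409]
 [0.5455468  0.04416138]
 [0.54155048 0.00319945]] [np.float64(3.046920334082984), np.float64(-1.668050227174936)] ctr [0.52521013 0.02542177]
key axis [0.52151972 0.02380346]
```

move_arm:
  rows: [-0.2, 0.15, 0, 0, 0, 0, -0.4, 0.29, 0, 0, 0, 0, -0.6, 0.44, 0, 0, 0, 0, -0.7, 0.51, 0, 0, 0, 0, -0.7, 0.51, 0, 0, 0, 0, -0.7, 0.51, 0, 0, 0, 0, -0.7, 0.51, 0, 0, 0, 0, -0.7, 0.51, 0, 0, 0, 0, -0.7, 0.51, 0, 0, 0, 0, -0.7, 0.51, 0, 0, 0, 0]

```text
time_s: 22.65
eef_pos: [0.4927, -0.1641, 0.2943]
orientation: [[0.711, 0.703, -0.0], [0.703, -0.711, -0.001], [-0.001, 0.0, -1.0]]
contact_force: [0.8, 0.6, -4.0]
gripper_width: 0.0132
gripper_force: 61.0
```

move_arm:
  rows: [-0.7, 0.51, 0, 0, 0, 0, -0.5, 0.36, 0, 0, 0, 0, -0.3, 0.22, 0, 0, 0, 0, -0.19, 0.13, 0, 0, 0, -1, 0, 0, 0, 0, 0, -3, 0, 0, 0, 0, 0, -3.5, 0, 0, 0, 0, 0, -3.5, 0, 0, 0, 0, 0, -3.5, 0, 0, 0, 0, 0, -3, 0, 0, 0, 0, 0, -1.3]

```text
time_s: 23.65
eef_pos: [0.4852, -0.2125, 0.2943]
orientation: [[0.443, 0.897, 0.0], [0.897, -0.443, 0.0], [0.0, -0.0, -1.0]]
contact_force: [-1.1, -0.2, -3.8]
gripper_width: 0.0137
gripper_force: 61.0
```

```bash
python3 - <<'E'
from h import *
import pickle
s,R,y=st()
print(delta([*(np.array([.4833,-.2145])-R[:2,:2]@K),s['eef_pos'][2]]))
im=snapshot('wrist');np.save('w8.npy',im);pickle.dump({k:s[k] for k in('eef_pos','orientation')},open('w8.pkl','wb'))
for l in('nest','cartridge'):
  for m in masks_of(l,'wrist')[:2]:
    h=cv2.convexHull(np.argwhere(m['mask'])[:,::-1].astype(np.int32));ap=cv2.approxPolyDP(h,4,True)[:,0]
    print(l,round(m['conf'],2),m['at'],m['mask'].sum(),ap.tolist())
e=np.array(s['eef_pos']);n=np.array([.4833,-.2145])
C=np.array([[1,1],[1,-1],[-1,-1],[-1,1]])*.045;c,sn=np.cos(.2317),np.sin(.2317)
W=C@np.array([[c,sn],[-sn,c]])+n+R[:2,:2]@[.0024,.0003]
print('pred base corners',proj('wrist',np.c_[W,np.full(4,.004)],s).round(1).tolist())
C2=C*20.5/45
W=C2@np.array([[c,sn],[-sn,c]])+e[:2]+R[:2,:2]@K+R[:2,:2]@[.0018,.0003]
print('pred cart top corners (nest yaw)',proj('wrist',np.c_[W,np.full(4,e[2]-.1208+.011)],s).round(1).tolist())
E
```

```text
t 23.65 tcp [ 0.4852 -0.2125  0.2943] yaw 1.1123 lean [0.0001 0.0005] F [-1.14 -0.21 -3.8 ] T [-0.032 -0.029 -0.018] grip 0.0137 tipz 0.1735
[-0.04  0.   -0.  ]
nest 0.97 [253.0, 147.6] 2573 [[292, 158], [276, 171], [227, 170], [211, 147], [257, 112]]
cartridge 0.61 [250.7, 177.1] 1524 [[283, 189], [272, 198], [231, 197], [220, 182], [255, 150]]
pred base corners [[255.2, 109.4], [293.6, 156.8], [247.0, 193.4], [208.1, 148.7]]
pred cart top corners (nest yaw) [[253.7, 156.3], [282.9, 191.4], [247.5, 218.5], [217.9, 185.4]]
```

move_arm:
  rows: [-0.04, 0, 0.25, 0, 0, 0, 0, 0, 0.5, 0, 0, 0, 0, 0, 0.6, 0, 0, 0, 0, 0, 0.6, 0, 0, 0, 0, 0, 0.6, 0, 0, 0, 0, 0, 0.6, 0, 0, 0, 0, 0, 0.5, 0, 0, 0, 0, 0, 0.4, 0, 0, 0, 0, 0, 0.25, 0, 0, 0, 0, 0, 0.16, 0, 0, 0]

```text
time_s: 24.8
eef_pos: [0.4845, -0.2141, 0.1822]
orientation: [[0.446, 0.895, -0.0], [0.895, -0.446, 0.0], [0.0, -0.0, -1.0]]
contact_force: [-0.3, -0.2, -2.6]
gripper_width: 0.013
gripper_force: 60.9
```

```bash
python3 - <<'E'
from h import *
import pickle
s,R,y=st()
print(delta([*(np.array([.4833,-.2145])-R[:2,:2]@K),.1208+.026]))
im=snapshot('wrist')
for l in('nest','cartridge'):
  for m in masks_of(l,'wrist')[:1]:
    h=cv2.convexHull(np.argwhere(m['mask'])[:,::-1].astype(np.int32));ap=cv2.approxPolyDP(h,4,True)[:,0]
    print(l,round(m['conf'],2),m['at'],m['mask'].sum(),ap.tolist())
g=cv2.cvtColor(im,cv2.COLOR_RGB2GRAY)
E
```

```text
t 24.8 tcp [ 0.4845 -0.2141  0.1822] yaw 1.1088 lean [-0.0003  0.0002] F [-0.31 -0.25 -2.56] T [ 0.047 -0.004  0.043] grip 0.013 tipz 0.0614
[ 0.03 -0.    1.42]
nest 0.83 [249.2, 152.6] 3814 [[307, 175], [273, 201], [227, 200], [195, 164], [256, 113]]
cartridge 0.74 [253.9, 175.2] 1503 [[283, 189], [272, 198], [231, 196], [220, 183], [255, 150]]
```

move_arm:
  rows: [0.03, 0, 0.1, 0, 0, 0, 0, 0, 0.12, 0, 0, 0, 0, 0, 0.12, 0, 0, 0, 0, 0, 0.12, 0, 0, 0, 0, 0, 0.12, 0, 0, 0, 0, 0, 0.12, 0, 0, 0, 0, 0, 0.12, 0, 0, 0, 0, 0, 0.12, 0, 0, 0, 0, 0, 0.12, 0, 0, 0, 0, 0, 0.04, 0, 0, 0]

```text
time_s: 25.95
eef_pos: [0.4847, -0.2135, 0.1549]
orientation: [[0.446, 0.895, -0.001], [0.895, -0.446, 0.0], [-0.0, -0.001, -1.0]]
contact_force: [0.3, -0.5, -4.1]
gripper_width: 0.0131
gripper_force: 61.0
```

```bash
python3 - <<'E'
from h import *
s,R,y=st()
print(delta([*(np.array([.4833,-.2145])-R[:2,:2]@K),.1208+.025]))
E
```

```text
t 25.95 tcp [ 0.4847 -0.2135  0.1549] yaw 1.1088 lean [-0.0005  0.0002] F [ 0.29 -0.46 -4.15] T [-0.008  0.069 -0.04 ] grip 0.0131 tipz 0.0341
[0.01 0.   0.36]
```

move_arm:
  rows: [0, 0, 0.06, 0, 0, 0, 0, 0, 0.06, 0, 0, 0, 0, 0, 0.06, 0, 0, 0, 0, 0, 0.06, 0, 0, 0, 0, 0, 0.05, 0, 0, 0, 0, 0, 0.04, 0, 0, 0, 0, 0, 0.04, 0, 0, 0, 0, 0, 0.03, 0, 0, 0, 0, 0, 0, 0, 0, 0, 0, 0, 0, 0, 0, 0]

```text
time_s: 26.95
eef_pos: [0.4851, -0.2136, 0.1455]
orientation: [[0.446, 0.895, 0.001], [0.895, -0.446, -0.0], [0.0, 0.001, -1.0]]
contact_force: [-0.2, 0.1, 2.4]
gripper_width: 0.0134
gripper_force: 61.8
```

```bash
python3 - <<'E'
from h import *
s,R,y=st()
im=snapshot('wrist')
for l in('nest','cartridge'):
  for m in masks_of(l,'wrist')[:1]:
    h=cv2.convexHull(np.argwhere(m['mask'])[:,::-1].astype(np.int32));ap=cv2.approxPolyDP(h,4,True)[:,0]
    print(l,round(m['conf'],2),m['at'],m['mask'].sum(),ap.tolist())
    if l=='cartridge':
        for z in (.041,.048): 
            W=at('wrist',ap,z,s)[:,:2]-R[:2,:2]@[.0018,.0003];print(z,W.round(4).tolist(),)
E
```

```text
t 26.95 tcp [ 0.4851 -0.2136  0.1455] yaw 1.1088 lean [ 0.0005 -0.0003] F [-0.21  0.14  2.39] T [ 0.024  0.074 -0.008] grip 0.0134 tipz 0.0247
nest 0.94 [248.4, 159.9] 4403 [[310, 187], [278, 209], [226, 214], [188, 172], [257, 116]]
cartridge 0.82 [252.7, 177.0] 1541 [[283, 192], [273, 200], [229, 198], [219, 183], [254, 151]]
0.041 [[0.5084, -0.229], [0.4974, -0.2318], [0.4636, -0.2129], [0.4622, -0.197], [0.5017, -0.1854]]
0.048 [[0.5087, -0.2266], [0.498, -0.2293], [0.4652, -0.211], [0.4638, -0.1955], [0.5022, -0.1843]]
```

move_arm:
  rows: [0, 0, -0.02, 0, 0, 0, 0, 0, -0.02, 0, 0, 0, 0, 0, -0.02, 0, 0, 0, 0, 0, -0.02, 0, 0, 0, 0, 0, 0, 0, 0, 0, 0, 0, 0, 0, 0, 0, 0, 0, 0, 0, 0, 0, 0, 0, 0, 0, 0, 0, 0, 0, 0, 0, 0, 0, 0, 0, 0, 0, 0, 0]

```text
time_s: 28.1
eef_pos: [0.485, -0.2136, 0.1473]
orientation: [[0.446, 0.895, 0.0], [0.895, -0.446, -0.0], [0.0, 0.0, -1.0]]
contact_force: [1.4, -0.2, 1.6]
gripper_width: 0.0133
gripper_force: 61.8
```

```bash
python3 - <<'E'
from h import *
st()
E
```

```text
t 28.1 tcp [ 0.485  -0.2136  0.1473] yaw 1.1088 lean [ 0.0002 -0.    ] F [ 1.37 -0.17  1.58] T [-0.088 -0.418 -0.009] grip 0.0133 tipz 0.0265
```

move_arm:
  rows: [0, 0, 0, 0, 0, 0, 0, 0, 0, 0, 0, 0, 0, 0, 0, 0, 0, 0, 0, 0, 0, 0, 0, 0, 0, 0, 0, 0, 0, 0, 0, 0, 0, 0, 0, 0, 0, 0, 0, 0, 0, 0, 0, 0, 0, 0, 0, 0, 0, 0, 0, 0, 0, 0, 0, 0, 0, 0, 0, 0]
  jaw: 0

```text
time_s: 29.1
eef_pos: [0.4849, -0.2135, 0.1473]
orientation: [[0.446, 0.895, -0.0], [0.895, -0.446, 0.0], [-0.0, -0.0, -1.0]]
contact_force: [1.4, -0.2, 0.3]
gripper_width: 0.0856
gripper_force: 0.0
```

move_arm:
  rows: [0, 0, -0.3, 0, 0, 0, 0, 0, -0.5, 0, 0, 0, 0, 0, -0.6, 0, 0, 0, 0, 0, -0.6, 0, 0, 0, 0, 0, -0.6, 0, 0, 0, 0, 0, -0.6, 0, 0, 0, 0, 0, -0.6, 0, 0, 0, 0, 0, -0.6, 0, 0, 0, 0, 0, -0.4, 0, 0, 0, 0, 0, -0.2, 0, 0, 0]

```text
time_s: 30.1
eef_pos: [0.4854, -0.2137, 0.2739]
orientation: [[0.446, 0.895, 0.002], [0.895, -0.446, -0.001], [-0.0, 0.002, -1.0]]
contact_force: [-0.1, -0.3, 0.1]
gripper_width: 0.0857
gripper_force: 0.0
```

```bash
python3 - <<'E'
from h import *
s,R,y=st()
for c in('wrist','top','scene'):
    im=snapshot(c)
    for l in('key_grip','cartridge','nest'):
        for m in masks_of(l,c)[:3]:
            (ctr,wh,a)=cv2.minAreaRect(np.argwhere(m['mask'])[:,::-1].astype(np.float32))
            print(c,l,round(m['conf'],2),m['at'],m['mask'].sum(),np.round(wh,1))
k=s['eef_pos'][:2]-np.array([0,0]);n=np.array([.4833,-.2145])
X=[[*n,.027+.165],[*n,.167],[*n,.041]]
for c in('wrist','top','scene'): print(c,proj(c,X,s).round(1).tolist())
E
```

```text
t 30.1 tcp [ 0.4854 -0.2137  0.2739] yaw 1.1088 lean [ 0.0018 -0.0009] F [-0.1  -0.34  0.06] T [-0.005 -0.004 -0.009] grip 0.0857 tipz 0.1531
wrist key_grip 0.91 [248.4, 181.3] 1332 [63. 30.]
wrist key_grip 0.64 [208.4, 29.0] 4963 [88.6 78.5]
wrist cartridge 0.65 [248.7, 149.7] 622 [34.5 33.7]
wrist nest 0.66 [246.3, 143.4] 2519 [64.3 64.2]
wrist nest 0.57 [247.7, 182.3] 1278 [63. 29.]
top key_grip 0.74 [354.3, 195.7] 210 [12.7 20.2]
top key_grip 0.44 [141.2, 217.1] 211 [12. 23.]
top key_grip 0.43 [187.9, 179.9] 150 [14.8 11.3]
top nest 0.69 [335.7, 200.6] 580 [30.2 29.7]
scene key_grip 0.98 [190.7, 234.7] 455 [48.6 12.1]
scene key_grip 0.97 [176.4, 285.9] 578 [49.5 15. ]
scene key_grip 0.7 [315.4, 149.4] 292 [ 9.6 42. ]
scene cartridge 0.46 [308.4, 177.0] 97 [13.9  8.7]
scene nest 0.6 [313.1, 184.2] 425 [30.2 23.2]
wrist [[248.9, 200.8], [249.1, 191.2], [249.7, 161.4]]
top [[358.4, 194.2], [356.2, 195.0], [346.5, 198.5]]
scene [[318.5, 135.2], [317.6, 142.3], [313.3, 175.1]]
```

```bash
python3 - <<'E'
from h import *
snapshot('wrist');a=masks_of('key_grip','wrist')[0];snapshot('wrist');b=masks_of('key_grip','wrist')[0]
print(a['at'],b['at'],(a['mask']^b['mask']).sum())
print(finish_job())
E
```

```text
[249.8, 183.7] [250.0, 181.7] 27
the job is handed in; nothing more can be done
None
```

I handed the job in at about 30 s of the 64 s allowed; the grader's verdict was not shown. By my force and camera readings, the slotted cartridge is home in the nest with the locked key standing upright in it, and I never touched the blank in its well.

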